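# Board carrier from soldering fixture to inspection stage

### The job

Slide the board carrier straight out from under the blue lip of the soldering fixture, lift it clear, and set it down and let go of it in the open. Then take it again and slide it, heat sink first, under the brass clips and ring light of the inspection stage until it is fully home against the end stop, and leave it there. Work gently, without prising on the lip or ramming the carrier into the stage or dropping it there, and leave everything else where it stands.

Things in the scene. Friction and masses are not known exactly. Their poses are not given: they have to be found in the camera images.
- carrier_mid (a point): Centre (half-way up the plate) of the board carrier: grey plate 180 x 60 x 10 mm (x, y, z), green circuit board in its top (parts under 3 mm high), about 0.35 kg. A black heat sink stands on its -x end; the +x end is bare. Balance point 30 mm from the centre towards -x. It starts in the fixture, heat sink towards the open front, its bare end 40 to 60 mm under the lip.
- sink (a point): Centre of the carrier's black finned heat sink, 56 x 40 x 34 mm (x, y, z), at -55, 0, +22 mm from carrier_mid, its base on the plate's top. Firm enough to pinch from above, across its 40 mm width or along its length; beside it the plate shows a ledge of 10 mm on each side.
- sink_end (a point): Middle of the carrier's end face at the heat-sink end (90 mm from carrier_mid towards -x, half-way up the plate).
- bare_end (a point): Middle of the carrier's end face at the bare end (90 mm from carrier_mid towards +x, half-way up the plate).
- carrier: The same carrier as a whole; origin at the centre of its underside, axes as carrier_mid.
- fixture: Soldering fixture, fixed: tray 98 mm wide; origin on the table, x along the tray, -x is the open front, z up. Floor 14 mm above the table, x = -100 to +150 mm; back wall at x = +135. Side rails all along, 66 mm apart inside, 26 mm high above the table (just over the plate's top), so that the plate cannot be pinched by its sides in the tray.
- lip: Blue overhanging lip fixed on the fixture, sharing its frame. Covers the tray's width from x = +70 to +150 mm, its underside 29 mm and its top 37 mm above the table: the plate slides under it with 5 mm to spare.
- stage: Inspection stage of a video microscope, fixed; origin on the table, +x is the way the carrier slides in, z up. Running surface 14 mm above the table: a tongue 46 mm wide from x = -100 to 0 mm (narrower than the plate, so fingers pass beside it), then a white base 150 mm wide, x = 0 to 215. The carrier is home with its -x along the stage's +x and its bare 80 mm over the tongue.
- stage_stop (a point): Middle of the end stop's face, at x = +100 mm on the stage, 19 mm above the table; stage axes. Before it: steel side guides 66 mm apart inside, 28 mm high above the table, x = 20 to 110, flaring to about 78 mm apart at x = 0; brass clips at x = 40 to 90 over the plate's long edges, 52 mm apart, underside 28 mm, top 33 mm above the table.
- ring_light (a point): Centre of the underside of the black ring light, 100 mm diameter, at x = 80 mm on the stage, 72 mm above the table; lens tube above it, column 285 mm high at stage x = 188. The heat sink (top 58 mm above the table when on the stage) passes under it; a gripper holding the heat sink does not.
- flux_bottle: Bystander: white bottle, blue cap, 44 mm diameter, 120 mm high, standing; origin at the centre of its underside.
- spool: Bystander: orange solder spool, 58 mm diameter, 38 mm high, standing; origin at the centre of its underside.
- pad_jar: Bystander: amber jar with steel cap, 54 mm diameter, 55 mm high, standing; origin at the centre of its underside.
- meter: Bystander: yellow meter 115 x 50 x 27 mm lying beside the fixture; origin at the centre of its underside.
- task_light: Fixed slim upright task light between fixture and stage, an obstacle: round foot 44 mm diameter, 12 mm high, post 18 mm diameter, white lamp head 50 mm diameter on top, 310 mm high in all; origin at the centre of its foot on the table.
- lens_case: Bystander: red lens case 66 x 40 x 30 mm lying beside the stage's base; origin at the centre of its underside.
Not all that is in view belongs to the job. What is shaped like the carrier but purple or red is not meant.

How it is judged:
On the way, in this order (a step that is already met when the one before it is completed fails the run):
1. the carrier is slid towards the fixture's open front, down in the tray, until its bare end is out from under the lip (x of bare_end in the frame of fixture between -0.02 and 0.07 m and height (world z) of bare_end below 0.045 m).
2. the carrier is lifted clear of the tray (height (world z) of carrier_mid above 0.04 m), for 0.1 s.
3. the carrier lies let go of and still, outside the fixture and not yet under the ring light (contact force between the fingers and carrier below 0.1 N and linear speed of carrier below 0.03 m/s and x of sink_end in the frame of stage below 0.06 m and horizontal distance between carrier_mid and fixture above 0.1 m and angle between carrier_mid's own z axis and vertical below 0.25 rad and height (world z) of carrier_mid below 0.04 m), for 0.2 s.
At the end, for the whole second after the job is handed in: The carrier lies flat on the inspection stage, heat sink first under the ring light, its heat-sink end within 6 mm of the end stop, within 7 mm of the centre line and 0.08 rad of the stage's direction, released and at rest (x of sink_end in the frame of stage above 0.094 m and y of carrier_mid in the frame of stage between -0.007 and 0.007 m and z of carrier_mid in the frame of stage between 0.0155 and 0.0225 m and angle between the x axis of carrier_mid and the x axis of stage, either way round below 0.08 rad and angle between carrier_mid's own z axis and vertical below 0.06 rad and contact force between the fingers and carrier below 0.1 N and linear speed of carrier below 0.02 m/s); the robot touches nothing.
It fails at once if a bystander is pushed more than 30 mm from its place or knocked over (distance of any of flux_bottle, spool, pad_jar, meter, lens_case from where it was at the start of the episode above 0.03 m or angle between any of flux_bottle, spool, pad_jar, meter, lens_case's own z axis and vertical above 0.5 rad).
It fails at once if the carrier is prised against the lip with more than 25 N (contact force between carrier and lip above 25 N).
It fails at once if the carrier is dropped on or rammed into the stage (over 60 N) (contact force between carrier and stage above 60 N).
It also fails if it takes over 61 s, if anything falls off the work surface, if the arm or the gripper's body presses on something with over 40 N, if the wrist force passes 120 N, or if a joint passes its speed limit or range.

### The arm

A 7-joint arm with a two-finger parallel gripper is mounted at the origin on the work surface. World frame = base frame: x ahead of the robot, y to its left, z up, the work surface at z = 0. Lengths are in m, angles in rad, forces in N, time in s.
With the tool pointing down it reaches from about 0.35 to 0.9 m from the base axis. Payload 8.1 kg.
Tool frame: the origin (TCP) lies midway between the tips of the shut fingers; the grasp point (between the pads) lies pinch_z behind it (pinch_z is the distance from the TCP to the grasp point, in m); x points along the fingers, y is the direction in which the jaws open and shut, and the axes are right-handed (so a half turn about x gives the same grasp; the last joint's range is limited). The gripper opens to 85 mm and grips with 20 to 120 N. Pads are 22 mm wide; open, the fingers measure 114 mm over their backs; the gripper's body (76 mm by 85 mm) begins 54 mm behind the grasp point. The pads swing forward as they close: fully open they stand 13 mm farther back than shut.
Start: joints at [-1.261, 0.434, 0.025, 1.573, -0.012, 1.134, -0.075], TCP at [0.251, 0.573, 0.208] pointing down, gripper open.
Joint ranges: [-2.62, 2.62], [-0.44, 2.09], [-1.27, 1.32], [0.08, 2.57], [-1.32, 4.46], [0.12, 2], [-2.74, 2.74]. Speed limits (rad/s): [2.22, 2.22, 3.01, 3.01, 3.14, 3.14, 3.14].

### API

Orientations are given as a rotation vector (axis times angle).
In Python, from plant import get_obs, camera, job_done, pinch_z gives the robot as it stands.
- The arm moves only by the tool send_rows, never from a script. Its argument "motion" is a list of rows, each a list of 5 numbers: the finger opening in cm, from 0 to 8.54, then the shift along the tool's x, y, z in cm, then the turn about the tool's x in degrees. A call has 1 to 12 rows; each row is the pose to reach, as a shift and turn from the pose measured when the call began, along the tool's axes at that moment; what a row does not reach only later rows make up. A row lasts 1/12 s, in which the tool goes at most 41.7 mm and 7.16 degrees, less where a joint would pass 70% of its speed; a pose out of reach is approached as far as the arm can. A call with a gripper value outside its range is refused whole. The fingers move at their own pace and stop on an object; "grip_force" is the grip in N (left out, the last holds). Time passes only in rows, so rows that repeat a pose let the fingers close. It gives the time, the measured TCP pose, the force and the opening at its end, in the units of the state.
- get_obs(): the state, without advancing time (a new reading comes with each control period).
- camera(name): name is "side" or "top" or "wrist"; returns a dict with "img" (420x560x3 uint8, red, green, blue), "depth" (420x560 float32, m along the optical axis (not along the pixel's ray), 0 where there is no reading), "fx", "fy", "cx", "cy" (pixels), "world_from_camera" (4x4, takes a point from camera to world coordinates); the wrist camera has in their place "tool_from_camera" (4x4, takes a point from camera to tool coordinates, whose origin is the TCP and whose axes are the tool frame's). Camera axes: x right, y down, z forward; pixel columns grow to the right and rows downward; lengths in m; the calibration is good to about 2 mm. A picture is of the moment at which its call begins: read the wrist's pose just before it.
- job_done(): hands the job in, once; it reports no verdict.
The state is a dict: "t": time; "qpos": joint angles; "joint_vel": joint speeds; "tau": joint torques, N m; "tool_pos": TCP position; "eef_rot": TCP orientation; "contact_force": force on the tool from outside, world axes, zero at the start; "moment": the same for the moment, N m; "gripper_width": finger opening in m.
Only numpy, scipy, OpenCV 4.12 (cv2) and the standard library are available. Lean on these libraries where they do the work, as an engineer would, in place of code of your own. Each camera call takes 0.05 s, during which the arm holds its last target. There are 200 camera calls.

## Working session

There is one attempt and no reset: what is moved stays moved. The work goes in short steps, Python scripts to look and compute and a tool call to move; the robot and the scene stay as the last step left them, time stands still between calls to the robot, and variables do not carry over. Pictures are saved under pics/ and viewed, about 8 in all and at most 12, crops included, and the job is handed in when it is done.

Besides the shell and the picture viewer there is one more tool, called after "Request:" in YAML: its name, and indented under it one key for each argument. send_rows: Moves the arm, as the interface text tells. Its arguments: {"type":"object","properties":{"motion":{"type":"array","items":{"type":"array","items":{"type":"number"}}},"grip_force":{"type":"number"}},"required":["motion"]}

```bash
mkdir -p pics; ls; cat > h.py <<'E'
import numpy as np, cv2
from plant import get_obs, camera, job_done, pinch_z
from scipy.spatial.transform import Rotation as R
def T_tool():
    o=get_obs(); T=np.eye(4); T[:3,:3]=R.from_rotvec(o["eef_rot"]).as_matrix(); T[:3,3]=o["tool_pos"]; return T
def shot(name):
    T=T_tool(); c=camera(name)
    c["W"]=c["world_from_camera"] if name!="wrist" else T@c["tool_from_camera"]
    return c
def cloud(c):
    d=c["depth"]; v,u=np.indices(d.shape)
    P=np.stack([(u-c["cx"])/c["fx"]*d,(v-c["cy"])/c["fy"]*d,d],-1)
    P=P@c["W"][:3,:3].T+c["W"][:3,3]; P[d<=0]=np.nan; return P
def save(c,f): cv2.imwrite("pics/"+f,c["img"][:,:,::-1])
E
python3 - <<'E'
from h import *
o=get_obs(); print(o, pinch_z); print(R.from_rotvec(o["eef_rot"]).as_matrix().round(3))
ims=[]
for n in ["top","side"]:
    c=shot(n); np.savez("%s.npz"%n,**{k:v for k,v in c.items()}); save(c,n+"0.png"); print(n,c["W"].round(3).tolist(),c["fx"])
E
```

```text
pics
{'t': 0.0, 'qpos': array([-1.26061712,  0.43523726,  0.02499567,  1.57407828, -0.01159218,
        1.13400039, -0.07506869]), 'joint_vel': array([-0.00157382, -0.00035364,  0.00225951, -0.00076004, -0.00021495,
       -0.00145333,  0.00089572]), 'tau': array([-6.04718025e-04, -6.70472217e+01,  1.02414619e+00, -3.16212416e+01,
        1.53849955e-02,  1.25981498e-02,  1.82741178e-05]), 'tool_pos': array([0.25057854, 0.57198787, 0.20722467]), 'eef_rot': array([ 0.32258985,  1.54659676, -0.32507   ]), 'contact_force': array([-0.23831284,  0.3736041 , -0.34407402]), 'moment': array([ 0.00981215, -0.01099504, -0.00476569]), 'gripper_width': 0.0850291080156088} 0.0187
[[-0.     0.401  0.916]
 [-0.002  0.916 -0.401]
 [-1.    -0.002  0.   ]]
top [[0.005, -0.993, 0.114, 0.321], [-1.0, -0.005, 0.0, 0.081], [0.0, -0.114, -0.993, 1.314], [0.0, 0.0, 0.0, 1.0]] 496.05857952920303
side [[0.931, -0.231, 0.282, 0.143], [-0.364, -0.629, 0.687, -0.721], [0.018, -0.742, -0.67, 0.848], [0.0, 0.0, 0.0, 1.0]] 420.085272350333
```

View pics/top0.png

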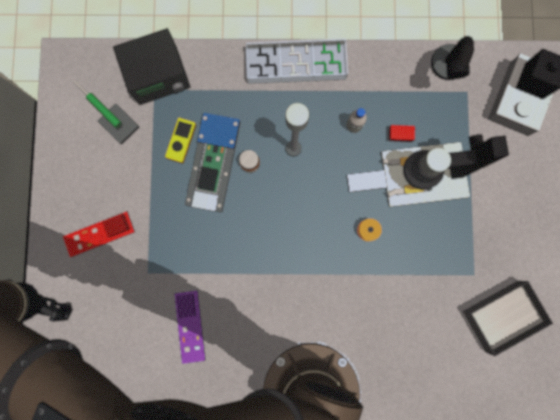

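View pics/side0.png

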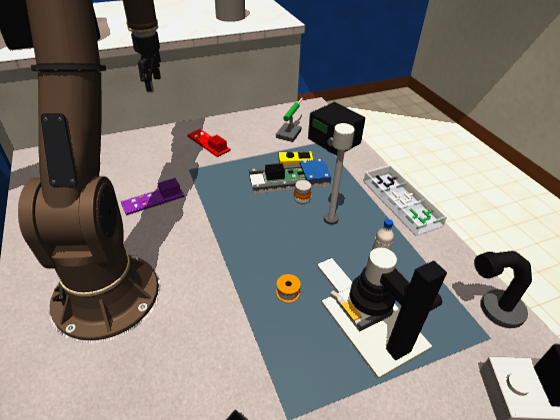

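Top view: the fixture is at about (214,160), with its blue lip at (218,130) and the heat sink at (208,178), open front towards the robot. The stage tongue is at (367,181), its base and ring light at (425,170), the task light foot at (293,148), the jar at (249,160), the spool at (370,230) and the bottle at (357,120). The side view agrees.

```bash
python3 - <<'E'
from h import *
c=dict(np.load("top.npz")); P=cloud(c)
hsv=cv2.cvtColor(c["img"],cv2.COLOR_RGB2HSV)
def px(n,u,v): print(n,np.nanmedian(P[v-1:v+2,u-1:u+2].reshape(-1,3),0).round(3))
for n,u,v in [("lip",218,130),("sink",208,178),("front",203,203),("tongue",367,181),("tongueL",352,182),("ring",420,185),("lens",438,160),("jar",249,160),("spool",376,230),("bottle",357,122),("lamp",297,115),("foot",293,150),("meter",180,140),("base",398,195),("case",402,133)]: px(n,u,v)
def seg(n,m,reg):
    k=np.zeros(m.shape,bool); k[reg[1]:reg[3],reg[0]:reg[2]]=1; k&=m
    p=P[k]; p=p[np.isfinite(p).all(1)]
    print(n,k.sum(),cv2.minAreaRect(p[:,:2].astype(np.float32)*1000), np.median(p[:,2]).round(3))
H,S,V=[hsv[...,i].astype(int) for i in range(3)]
seg("lip",(H>100)&(H<125)&(S>150)&(V>70),(190,105,250,150))
seg("sink",(V<60),(195,160,222,195))
Z=P[...,2]
seg("tray",(Z>.008)&(Z<.05),(186,105,243,213))
seg("base",(Z>.008)&(Z<.02)&(V>170)&(S<40),(340,140,475,210))
seg("base2",(Z>.008)&(Z<.02)&(V>170)&(S<40),(392,140,475,210))
seg("tongue",(V>150)&(S<60),(340,165,383,196))
E
```

```text
lip [0.677 0.247 0.035]
sink [0.545 0.268 0.056]
front [0.486 0.286 0.012]
tongue [ 0.547 -0.149  0.014]
tongueL [ 0.544 -0.109  0.012]
ring [ 0.522 -0.264  0.1  ]
lens [ 0.562 -0.276  0.209]
jar [0.594 0.163 0.054]
spool [ 0.415 -0.166  0.037]
bottle [ 0.688 -0.113  0.081]
lamp [0.634 0.048 0.309]
foot [0.627 0.048 0.025]
meter [0.653 0.349 0.024]
base [ 0.51  -0.23   0.014]
case [ 0.674 -0.241  0.029]
lip 749 ((676.76025390625, 246.6567840576172), (91.5212173461914, 75.03072357177734), 79.0627212524414) 0.036
sink 307 ((545.4000244140625, 269.6043395996094), (40.604618072509766, 53.68212890625), 78.31217956542969) 0.054
tray 3575 ((593.283203125, 257.8650817871094), (264.03399658203125, 149.86366271972656), 2.1419668197631836) 0.026
base 1999 ((561.62841796875, -255.1432342529297), (148.72817993164062, 314.73779296875), 7.467685222625732) 0.013
base2 1249 ((568.438720703125, -308.02142333984375), (148.7534942626953, 208.24964904785156), 7.354443073272705) 0.013
tongue 626 ((549.7428588867188, -146.1614532470703), (50.59769058227539, 95.62718963623047), 6.845479488372803) 0.013
```

Request:
send_rows:
  motion:
    - [8.5, 0, -8, 20, 39]
    - [8.5, 0, -16, 39, 78]
    - [8.5, 0, -16, 39, 78]
    - [8.5, 0, -16, 39, 78]
    - [8.5, 0, -16, 39, 78]
    - [8.5, 0, -16, 39, 78]
    - [8.5, 0, -16, 39, 78]
    - [8.5, 0, -16, 39, 78]
    - [8.5, 0, -16, 39, 78]
    - [8.5, 0, -16, 39, 78]
    - [8.5, 0, -16, 39, 78]
    - [8.5, 0, -16, 39, 78]
  grip_force: 30

```text
t: 1.1
tool_pos: [0.5459, 0.2649, 0.2073]
eef_rot: [1.364, 1.096, -1.368]
contact_force: [0.5, 0.5, -0.3]
gripper_width: 0.0847
```

```bash
python3 - <<'E'
from h import *
o=get_obs(); print(o["t"],o["tool_pos"].round(4),T_tool()[:3,:3].round(3).tolist(),o["qpos"].round(2))
c=shot("wrist"); print(c["tool_from_camera"].round(3).tolist(),c["fx"]); save(c,"w1.png"); np.savez("w1.npz",**c)
E
```

```text
1.1 [0.5459 0.2649 0.2073] [[0.0, 0.977, -0.214], [-0.003, -0.214, -0.977], [-1.0, 0.001, 0.003]] [-0.85  0.42  0.44  1.65 -0.19  1.12 -0.57]
[[0.0, -0.289, 0.957, -0.166], [1.0, -0.001, -0.0, 0.001], [0.001, 0.957, 0.289, -0.073], [0.0, 0.0, 0.0, 1.0]] 303.3693284707098
```

View pics/w1.png

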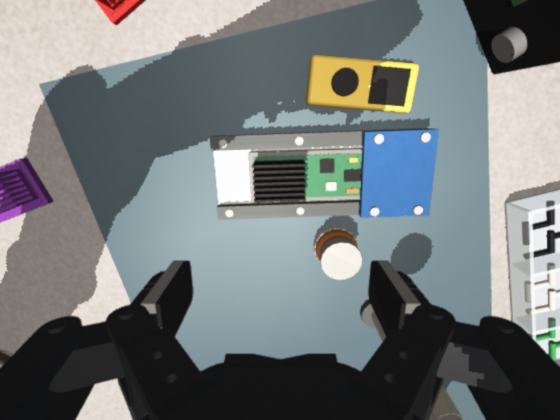

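Wrist view: the tray spans (215..436, 130..217), the sink (254..306, 155..202) and the lip (360..436, 130..215). The fins run along the carrier.

```bash
cat >> h.py <<'E'
def rect(n,P,m):
    p=P[m]; p=p[np.isfinite(p).all(1)]
    # main component
    r=cv2.minAreaRect(p[:,:2].astype(np.float32)*1000)
    print(n,m.sum(),np.round(r[0],1),np.round(r[1],1),round(r[2],2),"z",np.median(p[:,2]).round(4)); return p
def big(m):
    n,l,s,_=cv2.connectedComponentsWithStats(m.astype(np.uint8)); return l==1+np.argmax(s[1:,4])
E
python3 - <<'E'
from h import *
c=dict(np.load("w1.npz")); P=cloud(c); Z=P[...,2]
hsv=cv2.cvtColor(c["img"],cv2.COLOR_RGB2HSV).astype(int); H,S,V=[hsv[...,i] for i in range(3)]
roi=np.zeros(Z.shape,bool); roi[120:225,205:445]=1
rect("lip",P,big(roi&(H>100)&(H<125)&(S>150)&(Z>.03)))
rect("sink",P,big(roi&(Z>.045)))
r2=roi.copy(); r2[:,358:]=0
rect("rail",P,big(roi&(Z>.008)&(Z<.06)))
rect("plate+",P,big(r2&(Z>.022)&(Z<.06)))
for v in (178,): print([ (u,*P[v,u].round(3)) for u in range(216,360,6)])
E
```

```text
lip 5375 [677.1 246.6] [95.6 78.6] 79.48 z 0.037
sink 1286 [545.5 264. ] [28.3 55.8] 79.25 z 0.0567
rail 18598 [594.4 261.2] [ 98.5 250.4] 79.6 z 0.0269
plate+ 5453 [574.5 264.9] [ 60.1 126.6] 79.33 z 0.0259
[(216, np.float64(0.471), np.float64(0.283), np.float64(0.013)), (222, np.float64(0.478), np.float64(0.281), np.float64(0.013)), (228, np.float64(0.486), np.float64(0.28), np.float64(0.014)), (234, np.float64(0.493), np.float64(0.278), np.float64(0.013)), (240, np.float64(0.5), np.float64(0.276), np.float64(0.013)), (246, np.float64(0.507), np.float64(0.275), np.float64(0.014)), (252, np.float64(0.515), np.float64(0.275), np.float64(0.023)), (258, np.float64(0.526), np.float64(0.28), np.float64(0.058)), (264, np.float64(0.532), np.float64(0.279), np.float64(0.058)), (270, np.float64(0.538), np.float64(0.277), np.float64(0.057)), (276, np.float64(0.544), np.float64(0.276), np.float64(0.057)), (282, np.float64(0.551), np.float64(0.275), np.float64(0.059)), (288, np.float64(0.556), np.float64(0.269), np.float64(0.04)), (294, np.float64(0.563), np.float64(0.268), np.float64(0.04)), (300, np.float64(0.569), np.float64(0.267), np.float64(0.042)), (306, np.float64(0.577), np.float64(0.262), np.float64(0.026)), (312, np.float64(0.584), np.float64(0.26), np.float64(0.025)), (318, np.float64(0.59), np.float64(0.259), np.float64(0.025)), (324, np.float64(0.597), np.float64(0.257), np.float64(0.024)), (330, np.float64(0.604), np.float64(0.256), np.float64(0.025)), (336, np.float64(0.611), np.float64(0.254), np.float64(0.023)), (342, np.float64(0.618), np.float64(0.253), np.float64(0.025)), (348, np.float64(0.624), np.float64(0.252), np.float64(0.026)), (354, np.float64(0.631), np.float64(0.25), np.float64(0.026))]
```

Request:
send_rows:
  motion:
    - [8.5, 4, 0, -0.5, -1.9]
    - [8.5, 8, 0, -0.5, -1.9]
    - [8.5, 11, 0, -0.5, -1.9]
    - [8.5, 13.5, 0, -0.5, -1.9]
    - [8.5, 15.5, 0, -0.5, -1.9]
    - [8.5, 16.6, 0, -0.5, -1.9]
    - [8.5, 17.3, 0, -0.5, -1.9]
    - [8.5, 17.6, 0, -0.5, -1.9]
    - [8.5, 17.6, 0, -0.5, -1.9]
    - [8.5, 17.6, 0, -0.5, -1.9]

```text
t: 1.98
tool_pos: [0.5456, 0.2726, 0.0322]
eef_rot: [1.334, 1.122, -1.335]
contact_force: [0.2, -0.7, 0.5]
gripper_width: 0.0853
```

Request:
send_rows:
  motion:
    - [5.4, 0, 0, 0, 0]
    - [5.4, 0, 0, 0, 0]
    - [5.4, 0, 0, 0, 0]
    - [5.4, 0, 0, 0, 0]
    - [5.4, 0, 0, 0, 0]
    - [5.4, 0, 0, 0, 0]
  grip_force: 40

```text
t: 2.48
tool_pos: [0.5457, 0.2726, 0.0323]
eef_rot: [1.334, 1.122, -1.335]
contact_force: [-0.6, -0.8, 0.1]
gripper_width: 0.0542
```

Request:
send_rows:
  motion:
    - [4.2, 0, 0, 0, 0]
    - [4.2, 0, 0, 0, 0]
    - [4.2, 0, 0, 0, 0]
    - [4.2, 0, 0, 0, 0]
    - [4.2, 0, -0.5, 0, 0]
    - [4.2, 0, -1, 0, 0]
    - [4.2, 0, -1.5, 0, 0]
    - [4.2, 0, -2, 0, 0]
    - [4.2, 0, -2, 0, 0]

```text
t: 3.23
tool_pos: [0.5263, 0.2764, 0.033]
eef_rot: [1.335, 1.121, -1.332]
contact_force: [1.4, -1.0, 7.6]
gripper_width: 0.0419
```

```bash
python3 - <<'E'
from h import *
c=shot("wrist"); s=shot("side"); np.savez("w2.npz",**c)
a=c["img"][120:420,130:430]; b=cv2.resize(s["img"][120:220,220:360],None,fx=3,fy=3)
cv2.imwrite("pics/m2.png",np.hstack([a,b[:300,:420]])[:,:,::-1])
print(get_obs()["gripper_width"])
E
```

```text
0.042100726027503955
```

View pics/m2.png

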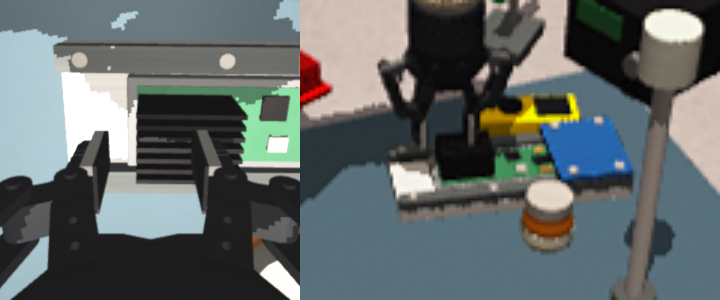

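```bash
python3 - <<'E'
from h import *
c=dict(np.load("w2.npz")); Pw=cloud(c)
T=T_tool(); print(T.round(4).tolist())
Ti=np.linalg.inv(T); P=Pw@Ti[:3,:3].T+Ti[:3,3]
# rows: pixel (u,v) full image = crop+ (130,120)
for n,u,v in [("Lpad tip",92+130,205+120),("Lpad top",100+130,135+120),("Rpad top",205+130,135+120),("Rpad bot",208+130,205+120),("Rpad face",200+130,160+120),("sink c",185+130,100+120),("sink c2",165+130,104+120),("sinkmid",165+130,150+120),("sink L edge",142+130,120+120),("sink",180+130,178+120),("rail",80+130,165+120),("board",265+130,160+120)]:
    print(n,"tool",P[v,u].round(4),"world",Pw[v,u].round(4))
E
```

```text
[[0.002, 0.9853, -0.1706, 0.5263], [-0.0005, -0.1706, -0.9853, 0.2764], [-1.0, 0.002, 0.0001, 0.033], [0.0, 0.0, 0.0, 1.0]]
Lpad tip tool [-0.0937 -0.0159 -0.0168] world [0.5133 0.2958 0.1267]
Lpad top tool [-0.035  -0.0233 -0.0103] world [0.5051 0.2906 0.0679]
Rpad top tool [-0.0354  0.0264 -0.0105] world [0.554  0.2822 0.0685]
Rpad bot tool [-0.0922  0.0171 -0.0156] world [0.5457 0.2889 0.1252]
Rpad face tool [-0.0509  0.0218 -0.0062] world [0.5487 0.2788 0.0839]
sink c tool [-0.0036  0.0202 -0.0169] world [0.5491 0.2897 0.0366]
sink c2 tool [-0.0118  0.0085 -0.0175] world [0.5376 0.2922 0.0448]
sinkmid tool [-0.0253  0.0081  0.0029] world [0.5338 0.2722 0.0583]
sink L edge tool [-0.0183 -0.0038 -0.0109] world [0.5244 0.2878 0.0513]
sink tool [-0.0239  0.0165  0.0204] world [0.539  0.2535 0.0569]
rail tool [-0.0616 -0.0269 -0.0103] world [0.5014 0.2911 0.0945]
board tool [0.0081 0.0747 0.0282] world [0.5951 0.2359 0.0251]
```

```bash
python3 - <<'E'
from h import *
c=dict(np.load("w2.npz")); Pw=cloud(c)
Ti=np.linalg.inv(T_tool()); P=Pw@Ti[:3,:3].T+Ti[:3,3]
for u in (222,226,228,230,232,234,336,340,344): print(u,[(v,*(P[v,u]*1000).round(0).astype(int)) for v in range(246,300,6) if np.isfinite(P[v,u]).all()])
Z=Pw[...,2]; 
roi=np.zeros(Z.shape,bool); roi[205:310,255:330]=1
rect("sink",Pw,big(roi&(Z>.045)&(Z<.0605)))
E
```

```text
222 [(246, np.int64(19), np.int64(-38), np.int64(9)), (252, np.int64(19), np.int64(-38), np.int64(14)), (258, np.int64(-38), np.int64(-27), np.int64(-10)), (264, np.int64(-45), np.int64(-25), np.int64(-11)), (270, np.int64(-50), np.int64(-24), np.int64(-11)), (276, np.int64(-55), np.int64(-23), np.int64(-11)), (282, np.int64(-60), np.int64(-22), np.int64(-11)), (288, np.int64(-63), np.int64(-22), np.int64(-10)), (294, np.int64(-62), np.int64(-22), np.int64(-6))]
226 [(246, np.int64(19), np.int64(-35), np.int64(9)), (252, np.int64(-33), np.int64(-26), np.int64(-11)), (258, np.int64(-39), np.int64(-25), np.int64(-11)), (264, np.int64(-45), np.int64(-24), np.int64(-11)), (270, np.int64(-50), np.int64(-23), np.int64(-10)), (276, np.int64(-54), np.int64(-22), np.int64(-10)), (282, np.int64(-59), np.int64(-21), np.int64(-10)), (288, np.int64(-62), np.int64(-21), np.int64(-9)), (294, np.int64(-61), np.int64(-21), np.int64(-6))]
228 [(246, np.int64(18), np.int64(-34), np.int64(9)), (252, np.int64(-32), np.int64(-25), np.int64(-10)), (258, np.int64(-39), np.int64(-24), np.int64(-11)), (264, n
[... 2431 characters left out ...]
(-55), np.int64(25), np.int64(-10)), (282, np.int64(-59), np.int64(24), np.int64(-10)), (288, np.int64(-63), np.int64(24), np.int64(-10)), (294, np.int64(-62), np.int64(24), np.int64(-7))]
344 [(246, np.int64(-25), np.int64(33), np.int64(-11)), (252, np.int64(-18), np.int64(34), np.int64(-4)), (258, np.int64(-24), np.int64(33), np.int64(-4)), (264, np.int64(-36), np.int64(31), np.int64(-6)), (270, np.int64(-50), np.int64(28), np.int64(-10)), (276, np.int64(-55), np.int64(27), np.int64(-11)), (282, np.int64(-60), np.int64(26), np.int64(-11)), (288, np.int64(-63), np.int64(25), np.int64(-10)), (294, np.int64(-70), np.int64(24), np.int64(-11))]
sink 4582 [535.3 272. ] [41.2 33.3] 79.08 z 0.0568
```

Request:
send_rows:
  motion:
    - [4.2, -2, 0, 0, 0]
    - [8.5, -3, 0, 0, 0]
    - [8.5, -3, 0, 0, 0]
    - [8.5, -3, 0, 0, 0]
    - [8.5, -3, 0, 0, 0]
    - [8.5, -3, 0, 0, 0]

```text
t: 3.83
tool_pos: [0.5256, 0.2762, 0.0622]
eef_rot: [1.334, 1.122, -1.334]
contact_force: [0.8, -0.8, 0.4]
gripper_width: 0.0848
```

```bash
python3 - <<'E'
from h import *
o=get_obs(); print(o["t"],o["tool_pos"],o["gripper_width"],o["contact_force"])
c=shot("wrist"); np.savez("w3.npz",**c); Pw=cloud(c)
Ti=np.linalg.inv(T_tool()); P=Pw@Ti[:3,:3].T+Ti[:3,3]
m=(abs(P[...,1])<.065)&(abs(P[...,2])<.014)&(P[...,0]<-.02)&(Pw[...,2]>.07)
for s in (1,-1):
    q=P[m&(s*P[...,1]>0.02)]; print("tip",q[np.argsort(-q[:,0])[:400:40]].round(4).tolist())
cv2.imwrite("pics/m3.png",c["img"][100:420,100:460][:,:,::-1])
E
```

```text
3.8333 [0.52555213 0.27620799 0.06215991] 0.08483646324314653 [ 0.77226293 -0.80471637  0.35926171]
tip [[-0.0356, 0.0433, -0.0038], [-0.0383, 0.0432, -0.0068], [-0.0398, 0.0428, -0.006], [-0.0407, 0.0431, 0.0056], [-0.0416, 0.043, -0.009], [-0.0423, 0.0428, 0.0024], [-0.0434, 0.0495, -0.0099], [-0.0441, 0.0429, -0.0063], [-0.0448, 0.0529, -0.0067], [-0.0455, 0.043, -0.0001]]
tip [[-0.0354, -0.0424, -0.0032], [-0.0382, -0.0421, 0.0022], [-0.0397, -0.0416, 0.0024], [-0.0407, -0.042, -0.0009], [-0.0416, -0.0459, -0.0105], [-0.0427, -0.0422, 0.0027], [-0.0434, -0.0538, -0.0065], [-0.0442, -0.0516, -0.0069], [-0.0448, -0.0523, -0.0068], [-0.0456, -0.0441, -0.0111]]
```

View pics/m3.png

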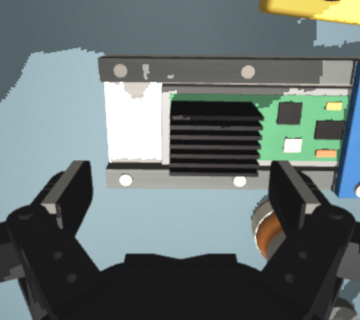

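```bash
python3 - <<'E'
from h import *
c=dict(np.load("w3.npz")); Pw=cloud(c); Z=Pw[...,2]
roi=np.zeros(Z.shape,bool); roi[180:290,240:380]=1
p=rect("sink top",Pw,big(roi&(Z>.052)&(Z<.064)))
T=T_tool(); Ti=np.linalg.inv(T); q=p@Ti[:3,:3].T+Ti[:3,3]; print(q.min(0),q.max(0))
P=Pw@Ti[:3,:3].T+Ti[:3,3]
roi=np.zeros(Z.shape,bool); roi[150:300,190:400]=1
m=roi&(Z>.022)&(Z<.03)
print("plate front tool y:",[ (v,P[v,u,1].round(4)) for v in (195,200,250) for u in [np.where(m[v,240:300])[0][0]+240]])
r=roi&(Z>.01)&(Z<.03); print("tray front", [(v,P[v,np.where(r[v])[0][0]].round(4)) for v in (200,220,240)])
E
```

```text
sink top 2855 [544.9 260.7] [22.2 56.2] 79.51 z 0.0573
[ 0.00221694 -0.0066673   0.00061022] [0.01023359 0.04971673 0.0233127 ]
plate front tool y: [(195, np.float64(-0.0131)), (200, np.float64(-0.0131)), (250, np.float64(-0.0131))]
tray front [(200, array([ 0.0463, -0.0535, -0.0151])), (220, array([ 0.0483, -0.0544,  0.001 ])), (240, array([ 0.0485, -0.0548,  0.0172]))]
```

Request:
send_rows:
  motion:
    - [8.5, 0, 1.2, 0.25, 0]
    - [8.5, 0.5, 2.15, 0.25, 0]
    - [8.5, 2, 2.15, 0.25, 0]
    - [8.5, 3.5, 2.15, 0.25, 0]
    - [8.5, 4.8, 2.15, 0.25, 0]
    - [8.5, 5.5, 2.15, 0.25, 0]
    - [8.5, 5.8, 2.15, 0.25, 0]
    - [8.5, 5.8, 2.15, 0.25, 0]
    - [8.5, 5.8, 2.15, 0.25, 0]

```text
t: 4.63
tool_pos: [0.5469, 0.27, 0.0044]
eef_rot: [1.334, 1.122, -1.334]
contact_force: [0.9, -0.3, 0.3]
gripper_width: 0.0851
```

Request:
send_rows:
  motion:
    - [5.0, 0, 0, 0, 0]
    - [5.0, 0, 0, 0, 0]
    - [5.0, 0, 0, 0, 0]
    - [5.0, 0, 0, 0, 0]
    - [5.0, 0, 0, 0, 0]
    - [5.0, 0, 0, 0, 0]

```text
t: 5.13
tool_pos: [0.5473, 0.2704, 0.0053]
eef_rot: [1.335, 1.122, -1.333]
contact_force: [0.6, 0.0, 6.8]
gripper_width: 0.0553
```

Request:
send_rows:
  motion:
    - [5.0, -0.05, 0, 0, 0]
    - [5.0, -0.05, -0.3, 0, 0]
    - [5.0, -0.05, -0.8, 0, 0]
    - [5.0, -0.05, -1.4, 0, 0]
    - [5.0, -0.05, -2, 0, 0]
    - [5.0, -0.05, -2, 0, 0]
  grip_force: 50

```text
t: 5.63
tool_pos: [0.5257, 0.2742, 0.0056]
eef_rot: [1.334, 1.123, -1.333]
contact_force: [-0.4, -0.3, -3.6]
gripper_width: 0.0553
```

Request:
send_rows:
  motion:
    - [5.0, 0, -0.5, 0, 0]
    - [5.0, 0, -1.3, 0, 0]
    - [5.0, 0, -2.2, 0, 0]
    - [5.0, 0, -3.1, 0, 0]
    - [5.0, 0, -4.0, 0, 0]
    - [5.0, 0, -4.9, 0, 0]
    - [5.0, 0, -5.7, 0, 0]
    - [5.0, 0, -6.3, 0, 0]
    - [5.0, 0, -6.6, 0, 0]
    - [5.0, 0, -6.6, 0, 0]

```text
t: 6.47
tool_pos: [0.4596, 0.2858, 0.0056]
eef_rot: [1.333, 1.124, -1.333]
contact_force: [-1.3, -0.1, -2.6]
gripper_width: 0.0551
```

```bash
python3 - <<'E'
from h import *
c=shot("top"); P=cloud(c); np.savez("t2.npz",**c)
w=shot("wrist"); 
a=cv2.resize(c["img"][80:230,140:280],None,fx=2.8,fy=2.8)[:420,:392]; b=w["img"][:,100:480]
cv2.imwrite("pics/m4.png",np.hstack([a,b])[:,:,::-1])
E
```

```text
(no output)
```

View pics/m4.png

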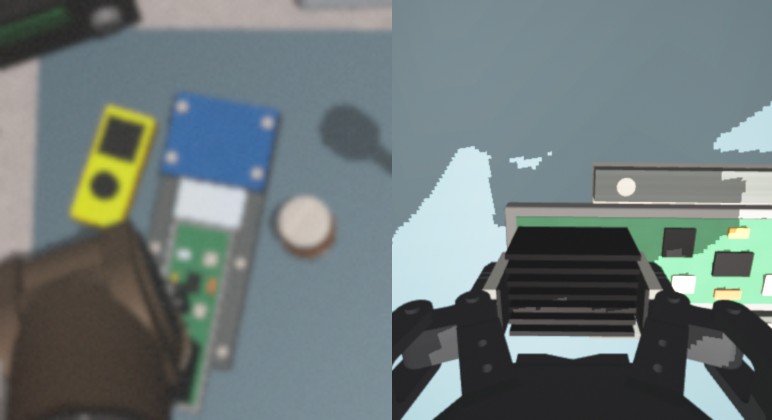

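Carrier is out of the lip (bare end visibly past the lip edge), the sink held squarely between the pads at (505..640, 230..335). Lifting.

Request:
send_rows:
  motion:
    - [5.0, -0.5, 0, 0, 0]
    - [5.0, -1.2, 0, 0, 0]
    - [5.0, -2.2, 0, 0, 0]
    - [5.0, -3.5, 0, 0, 0]
    - [5.0, -5, 0, 0, 0]
    - [5.0, -6.5, 0, 0, 0]
    - [5.0, -8, 0, 0, 0]
    - [5.0, -9.5, -2, 0, 0]
    - [5.0, -11, -3, 0, -5]
    - [5.0, -12, -3, 0, -10]
    - [5.0, -12, -3, 0, -15]
    - [5.0, -12, -3, 0, -20]

```text
t: 7.57
tool_pos: [0.4316, 0.2909, 0.1275]
eef_rot: [1.075, 1.289, -1.071]
contact_force: [-0.6, 0.2, -4.2]
gripper_width: 0.0551
```

Request:
send_rows:
  motion:
    - [5.0, 0, 0, 0, -6]
    - [5.0, 0, 0, 0, -12]
    - [5.0, 0, 0, 0, -18]
    - [5.0, 0, 0, 0, -24]
    - [5.0, 0, 0, 0, -30]
    - [5.0, 0, 0, 0, -36]
    - [5.0, 0, 0, 0, -42]
    - [5.0, 0, 0, 0, -48]
    - [5.0, 0, 0, 0, -54]
    - [5.0, 0, 0, 0, -60]
    - [5.0, 0, 0, 0, -66]
    - [5.0, 0, 0, 0, -72]

```text
t: 8.57
tool_pos: [0.4321, 0.2904, 0.1285]
eef_rot: [0.101, 1.565, -0.098]
contact_force: [0.7, -0.4, -3.3]
gripper_width: 0.0553
```

```bash
python3 - <<'E'
from h import *
o=get_obs(); T=T_tool(); print(o["t"],T.round(3).tolist(),o["qpos"].round(2), np.degrees(np.arctan2(T[1,1],T[0,1])))
c=dict(np.load("t2.npz")); P=cloud(c); Z=P[...,2]
hsv=cv2.cvtColor(c["img"],cv2.COLOR_RGB2HSV).astype(int); S,V=hsv[...,1],hsv[...,2]
w=shot("wrist"); Pw=cloud(w); Ti=np.linalg.inv(T); Q=Pw@Ti[:3,:3].T+Ti[:3,3]
m=(Q[...,0]>-.005)&(Q[...,0]<.03)&(abs(Q[...,1])<.2)&(abs(Q[...,2])<.06); q=Q[m]
for y0 in (-.04,.04,.06,.08,.1,.12): 
    k=abs(q[:,1]-y0)<.004; print(y0,k.sum(),np.median(q[k],0).round(4) if k.any() else "", (q[k,2].min(),q[k,2].max()) if k.any() else "")
cv2.imwrite("pics/w5.png",w["img"][:,:,::-1])
E
```

```text
8.5667 [[0.004, 0.126, 0.992, 0.432], [0.001, 0.992, -0.126, 0.29], [-1.0, 0.002, 0.004, 0.128], [0.0, 0.0, 0.0, 1.0]] [-0.73  0.35  0.04  1.93 -0.02  0.86  0.76] 82.73325891688252
-0.04 0  
0.04 0  
0.06 0  
0.08 0  
0.1 0  
0.12 0
```

Request:
send_rows:
  motion:
    - [5.0, 0, -1.5, 0.4, -2]
    - [5.0, 0, -4, 1, -5]
    - [5.0, 0, -7, 1.6, -8]
    - [5.0, 0, -10.5, 2.3, -11]
    - [5.0, 0, -14, 3, -14.5]
    - [5.0, 0, -17.5, 3.7, -14.5]
    - [5.0, 0, -21, 4.4, -14.5]
    - [5.0, 0, -24.5, 5.2, -14.5]
    - [5.0, 0, -27.5, 5.9, -14.5]
    - [5.0, 0, -30.5, 6.5, -14.5]
    - [5.0, 0, -32.5, 6.9, -14.5]
    - [5.0, 0, -33.4, 7.1, -14.5]

```text
t: 9.62
tool_pos: [0.463, -0.0539, 0.1291]
eef_rot: [-0.1, 1.564, 0.099]
contact_force: [0.6, 0.2, -2.9]
gripper_width: 0.055
```

```bash
python3 - <<'E'
from h import *
o=get_obs(); T=T_tool(); print(o["t"],o["tool_pos"],o["qpos"].round(2), np.degrees(np.arctan2(T[1,1],T[0,1])))
w=shot("wrist"); np.savez("w5.npz",**w); Pw=cloud(w); Ti=np.linalg.inv(T); Q=Pw@Ti[:3,:3].T+Ti[:3,3]
m=(Q[...,0]>-.03)&(Q[...,0]<.0)&(abs(Q[...,1])<.2)&(abs(Q[...,2])<.06); q=Q[m]
for y0 in (-.032,.04,.05,.06,.07,.08,.1,.12): 
    k=abs(q[:,1]-y0)<.003; print(y0,k.sum(),np.median(q[k],0).round(4) if k.any() else "", (q[k,2].min(),q[k,2].max()) if k.any() else "")
cv2.imwrite("pics/w5.png",w["img"][:,:,::-1])
E
```

```text
9.6167 [ 0.46295751 -0.05385098  0.12906749] [-0.1   0.27  0.12  2.06 -0.04  0.81  1.75] 97.23420075994468
-0.032 404 [-0.0188 -0.0324 -0.0229] (np.float64(-0.03053183295728379), np.float64(-0.00807043210415992))
0.04 649 [-0.0193  0.0401 -0.0171] (np.float64(-0.02953414264664672), np.float64(0.0006942026624626174))
0.05 834 [-0.02    0.0502 -0.0133] (np.float64(-0.02942347986019339), np.float64(0.012921834142755828))
0.06 996 [-0.0204  0.06   -0.0084] (np.float64(-0.02936681791251816), np.float64(0.021645195087415692))
0.07 1149 [-0.0195  0.0699 -0.0039] (np.float64(-0.029264751129426614), np.float64(0.02912599707160851))
0.08 1125 [-0.02    0.0799 -0.0062] (np.float64(-0.029087793697098185), np.float64(0.029705402529969616))
0.1 1175 [-0.0194  0.1001 -0.0029] (np.float64(-0.029025847883922762), np.float64(0.031601226328742904))
0.12 1194 [-0.0193  0.12   -0.0028] (np.float64(-0.028749446021207326), np.float64(0.031640198411406584))
```

View pics/w5.png

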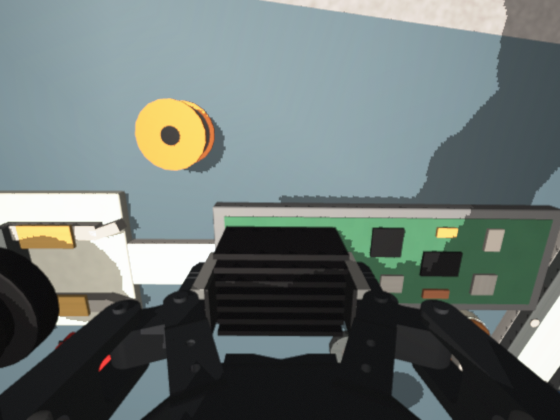

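```bash
python3 - <<'E'
from h import *
c=dict(np.load("w5.npz")); P=cloud(c); Z=P[...,2]
g=c["img"].astype(int); V=g.max(-1); 
roi=np.zeros(Z.shape,bool); roi[185:330,0:222]=1
w=roi&(Z>.008)&(Z<.02)&(V>130)&(g.max(-1)-g.min(-1)<60)
h=np.radians(-82.8); X=np.array([np.cos(h),np.sin(h)]); Y=np.array([-X[1],X[0]]); O=np.array([.556,-.196])
S=np.stack([(P[...,:2]-O)@X,(P[...,:2]-O)@Y,Z],-1)
s=S[w]; print(s.min(0),s.max(0))
for x0 in np.arange(-.07,-.0,.01):
    k=abs(s[:,0]-x0)<.003
    if k.sum()>5: print("tongue",x0.round(3),k.sum(),np.percentile(s[k,1],[1,99]).round(4))
for y0 in (-.06,-.05,-.04,-.035,.03,.04,.05):
    k=abs(s[:,1]-y0)<.003
    if k.sum()>5: print("base front",y0,k.sum(),np.percentile(s[k,0],[1]).round(4))
# side of base
for x0 in (.02,.03,.04,.05,.06):
    k=roi&(abs(S[...,0]-x0)<.002)&(Z>.008)&(Z<.06); a=S[k]; a=a[np.argsort(a[:,1])]
    print("cross",x0,k.sum()); print(a[::max(1,len(a)//14),1:].round(3).tolist())
E
```

```text
[-0.08528524 -0.0777156   0.00806309] [0.12489003 0.07249289 0.01983065]
tongue -0.07 115 [-0.0255 -0.0053]
tongue -0.06 147 [-0.0253  0.0035]
tongue -0.05 222 [-0.025   0.0191]
tongue -0.04 238 [-0.0251  0.0202]
tongue -0.03 237 [-0.0249  0.02  ]
tongue -0.02 229 [-0.0253  0.0204]
tongue -0.01 233 [-0.0251  0.0203]
tongue 0.0 239 [-0.0663  0.0313]
base front -0.06 715 [0.0035]
base front -0.05 564 [0.0065]
base front -0.04 15 [0.0024]
base front -0.035 78 [0.0025]
base front 0.03 320 [0.0036]
base front 0.04 8 [0.0027]
cross 0.02 469
[[-0.077, 0.011], [-0.071, 0.015], [-0.063, 0.015], [-0.056, 0.014], [-0.048, 0.015], [-0.042, 0.029], [-0.031, 0.014], [-0.022, 0.013], [-0.012, 0.015], [-0.003, 0.013], [0.006, 0.014], [0.016, 0.013], [0.025, 0.014], [0.032, 0.022], [0.033, 0.027]]
cross 0.03 467
[[-0.078, 0.012], [-0.07, 0.014], [-0.062, 0.014], [-0.053, 0.014], [-0.049, 0.029], [-0.043, 0.028], [-0.03, 0.015], [-0.021, 0.014], [-0.011, 0.013], [-0.002, 0.014], [0.009, 0.013], [0.018, 0.014], [0.027, 0.014], [0.031, 0.017], [0.04, 0.027]]
cross 0.04 489
[[-0.077, 0.01], [-0.071, 0.015], [-0.062, 0.015], [-0.054, 0.014], [-0.049, 0.023], [-0.043, 0.028], [-0.036, 0.029], [-0.021, 0.014], [-0.01, 0.014], [-0.001, 0.015], [0.008, 0.014], [0.019, 0.014], [0.03, 0.014], [0.031, 0.014], [0.041, 0.027]]
cross 0.05 546
[[-0.077, 0.011], [-0.07, 0.013], [-0.058, 0.015], [-0.051, 0.033], [-0.046, 0.033], [-0.036, 0.033], [-0.026, 0.014], [-0.016, 0.015], [-0.004, 0.013], [0.007, 0.014], [0.019, 0.014], [0.026, 0.033], [0.031, 0.017], [0.04, 0.033]]
cross 0.06 540
[[-0.077, 0.011], [-0.069, 0.014], [-0.06, 0.012], [-0.051, 0.032], [-0.049, 0.016], [-0.041, 0.033], [-0.033, 0.033], [-0.014, 0.014], [-0.004, 0.015], [0.007, 0.014], [0.019, 0.013], [0.025, 0.032], [0.03, 0.014], [0.038, 0.033], [0.066, 0.014]]
```

Request:
send_rows:
  motion:
    - [5.0, 0, -0.6, 0.4, -0.5]
    - [5.0, 0, -2, 1.3, -0.5]
    - [5.0, 0, -4, 2.6, -0.5]
    - [5.0, 0, -6.3, 4.1, -0.5]
    - [5.0, 0, -8.4, 5.4, -0.5]
    - [5.0, 1, -10, 6.4, -0.5]
    - [5.0, 2.5, -10.8, 6.95, -0.5]
    - [5.0, 4.5, -11.05, 7.1, -0.5]
    - [5.0, 6, -11.05, 7.1, -0.5]
    - [5.0, 7, -11.05, 7.1, -0.5]
    - [5.0, 7.5, -11.05, 7.1, -0.5]
    - [5.0, 7.5, -11.05, 7.1, -0.5]

```text
t: 10.67
tool_pos: [0.5475, -0.1537, 0.0537]
eef_rot: [-0.107, 1.565, 0.107]
contact_force: [0.6, 0.1, -3.1]
gripper_width: 0.0551
```

```bash
python3 - <<'E'
from h import *
o=get_obs(); T=T_tool(); print(o["t"],o["tool_pos"],np.degrees(np.arctan2(T[1,1],T[0,1])))
h=np.radians(-82.8); X=np.array([np.cos(h),np.sin(h)]); Y=np.array([-X[1],X[0]]); O=np.array([.5539,-.1991])
w=shot("wrist"); P=cloud(w); Z=P[...,2]; S=np.stack([(P[...,:2]-O)@X,(P[...,:2]-O)@Y,Z],-1)
print("tcp stage",(T[:2,3]-O)@X,(T[:2,3]-O)@Y)
for x0 in (-.02,-.015,-.08,-.1,-.12,-.14,-.16,-.18):
    k=(abs(S[...,0]-x0)<.003)&(abs(S[...,1])<.06)&(abs(Z-(T[2,3]+.019))<.006); print("plate",x0,k.sum(),np.percentile(S[k][:,1],[1,99]).round(4) if k.any() else "", np.median(S[k][:,2]) if k.any() else "")
k=(abs(S[...,1]+.01)<.01)&(abs(Z-(T[2,3]+.019))<.006); print("plate x",np.percentile(S[k][:,0],[.5,99.5]))
for x0 in (-.005,-.0):
    k=(abs(S[...,0]-x0)<.003)&(abs(Z-.014)<.004)&(abs(S[...,1])<.045); print("tongue",x0,k.sum(),np.percentile(S[k][:,1],[1,99]).round(4))
save(w,"w6.png")
E
```

```text
10.6667 [ 0.54754373 -0.15374719  0.05366044] 97.78495856519486
tcp stage -0.04579184082552038 -0.0006219299430920244
plate -0.02 303 [-0.0305 -0.02  ] 0.07277256880917704
plate -0.015 355 [-0.0305 -0.0119] 0.07228146587225304
plate -0.08 515 [-0.0305 -0.0064] 0.07287131499089256
plate -0.1 946 [-0.0304  0.0145] 0.07392787089163207
plate -0.12 1214 [-0.0303  0.0274] 0.07308958105451838
plate -0.14 1013 [-0.0303  0.0243] 0.07311744324874464
plate -0.16 1045 [-0.0304  0.0286] 0.07318259059541446
plate -0.18 1173 [-0.0302  0.0284] 0.0729327086935801
plate x [-0.18896756  0.03307249]
tongue -0.005 93 [-0.0443 -0.0163]
tongue -0.0 221 [-0.0436 -0.007 ]
```

View pics/w6.png

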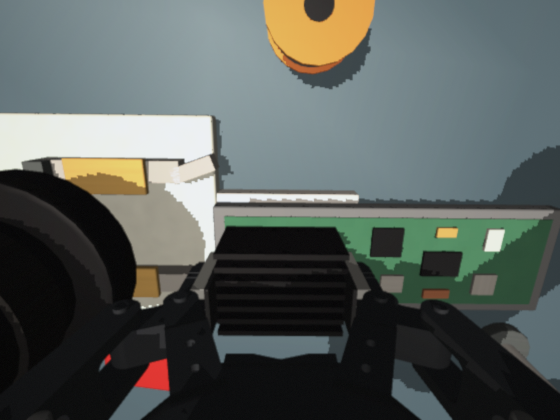

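The carrier hangs level and aligned over the tongue (edge near (215,205), clear of the ring light). Lowering.

Request:
send_rows:
  motion:
    - [5.0, 0.8, 0, 0, 0]
    - [5.0, 1.8, 0, 0, 0]
    - [5.0, 2.8, 0, 0, 0]
    - [5.0, 3.5, 0, 0, 0]
    - [5.0, 4.0, 0, 0, 0]
    - [5.0, 4.3, 0, 0, 0]
    - [5.0, 4.45, 0, 0, 0]
    - [5.0, 4.55, 0, 0, 0]
    - [5.0, 4.6, 0, 0, 0]
    - [5.0, 4.65, 0, 0, 0]
    - [5.0, 4.7, 0, 0, 0]
    - [5.0, 4.7, 0, 0, 0]

```text
t: 11.72
tool_pos: [0.5484, -0.1541, 0.0077]
eef_rot: [-0.107, 1.563, 0.106]
contact_force: [0.7, -0.1, -3.0]
gripper_width: 0.0551
```

Request:
send_rows:
  motion:
    - [5.0, 0.05, 0, 0, 0]
    - [5.0, 0.1, 0, 0, 0]
    - [5.0, 0.15, 0, 0, 0]
    - [5.0, 0.2, 0, 0, 0]
    - [5.0, 0.25, 0, 0, 0]
    - [5.0, 0.25, 0, 0, 0]

```text
t: 12.22
tool_pos: [0.5485, -0.1541, 0.0055]
eef_rot: [-0.107, 1.563, 0.106]
contact_force: [-1.7, -0.2, 1.1]
gripper_width: 0.0552
```

Request:
send_rows:
  motion:
    - [6.5, 0, 0, 0, 0]
    - [7.5, 0, 0, 0, 0]
    - [8.5, 0, 0, 0, 0]
    - [8.5, 0, 0, 0, 0]
    - [8.5, 0, 0, 0, 0]
    - [8.5, -1, 0, 0, 0]
    - [8.5, -3, 0, 0, 0]
    - [8.5, -6, 0, 0, 0]
    - [8.5, -9, 0, 0, 0]
    - [8.5, -12, 0, 0, 0]
    - [8.5, -12, 0, 0, 0]
    - [8.5, -12, 0, 0, 0]

```text
t: 13.22
tool_pos: [0.5492, -0.1544, 0.128]
eef_rot: [-0.108, 1.558, 0.105]
contact_force: [-0.1, -1.1, -0.9]
gripper_width: 0.0849
```

```bash
cat > st.py <<'E'
from h import *
h=np.radians(-82.8); X=np.array([np.cos(h),np.sin(h)]); Y=np.array([-X[1],X[0]]); O=np.array([.5539,-.1991])
def look(f=None):
    o=get_obs(); T=T_tool(); print(o["t"],o["tool_pos"].round(4),"yaw",np.degrees(np.arctan2(T[1,1],T[0,1])).round(2),"tcp stage",((T[:2,3]-O)@X).round(4),((T[:2,3]-O)@Y).round(4))
    w=shot("wrist"); P=cloud(w); Z=P[...,2]; S=np.stack([(P[...,:2]-O)@X,(P[...,:2]-O)@Y,Z],-1)
    for x0 in np.arange(-.20,.0,.02):
        k=(abs(S[...,0]-x0)<.003)&(abs(S[...,1])<.06)&(Z>.020)&(Z<.03)
        if k.sum()>10: print("plate",x0.round(3),k.sum(),np.percentile(S[k][:,1],[1,99]).round(4),np.median(S[k][:,2]).round(4))
    k=(abs(S[...,1])<.02)&(Z>.020)&(Z<.03)&(S[...,0]<-.03)
    if k.sum(): print("plate bare end x",np.percentile(S[k][:,0],[.5]))
    if f: save(w,f)
    return S
E
python3 -c "
from st import *
S=look('w7.png')
k=(S[...,2]>.05)&(S[...,2]<.064)&(abs(S[...,0]+.045)<.06)&(abs(S[...,1])<.05)
rect('sink(stage)',S,big(k))"
```

```text
13.2167 [ 0.5492 -0.1544  0.128 ] yaw 97.77 tcp stage -0.0449 0.001
plate -0.18 417 [-0.029   0.0301] 0.0249
plate -0.16 390 [-0.0292  0.0302] 0.0251
plate -0.14 403 [-0.0293  0.0291] 0.0249
plate -0.12 414 [-0.0294  0.0293] 0.025
plate -0.1 419 [-0.0294  0.0298] 0.0253
plate -0.08 410 [-0.0297  0.0292] 0.0247
plate -0.06 84 [-0.0298 -0.0196] 0.0244
plate -0.04 92 [-0.0298 -0.0198] 0.0245
plate -0.02 88 [-0.03   -0.0198] 0.0243
plate bare end x [-0.18882979]
sink(stage) 1606 [-44.9   9.4] [56.1 22. ] 0.4 z 0.0573
```

Request:
send_rows:
  motion:
    - [8.5, 0, 1, 0, 7]
    - [8.5, 0, 2, 0, 14]
    - [8.5, 0, 3.5, 0, 21]
    - [8.5, 0, 5, 0, 28]
    - [8.5, 0, 6.5, 0, 35]
    - [8.5, 0, 8, 0, 42]
    - [8.5, 0, 9.5, 0, 49]
    - [8.5, 0, 10.5, 0, 56]
    - [8.5, 0, 11.2, 0, 63]
    - [8.5, 0, 11.6, 0, 70]
    - [8.5, 0, 11.6, 0, 77]
    - [8.5, 0, 11.6, 0, 84]

```text
t: 14.27
tool_pos: [0.5314, -0.0386, 0.1252]
eef_rot: [1.036, 1.307, -1.032]
contact_force: [0.6, 0.4, 0.2]
gripper_width: 0.0851
```

Request:
send_rows:
  motion:
    - [8.5, 0, 0, 0, 6.5]
    - [8.5, 1.5, 0, 0, 6.5]
    - [8.5, 3.5, 0, 0, 6.5]
    - [8.5, 5.5, 0, 0, 6.5]
    - [8.5, 6.5, 0, 0, 6.5]
    - [8.5, 7, 0, 0, 6.5]
    - [8.5, 7, 0, 0, 6.5]
    - [8.5, 7, 0, 0, 6.5]

```text
t: 14.93
tool_pos: [0.5317, -0.0389, 0.0554]
eef_rot: [1.121, 1.26, -1.117]
contact_force: [-0.0, -1.0, 0.2]
gripper_width: 0.085
```

```bash
python3 -c "
from st import *
S=look('w8.png'); print(get_obs()['qpos'].round(2))"
```

```text
14.9333 [ 0.5317 -0.0389  0.0554] yaw 6.96 tcp stage -0.1617 -0.0019
plate -0.18 760 [-0.0284  0.0305] 0.0247
plate -0.16 734 [-0.0281  0.0303] 0.025
plate -0.14 675 [-0.0282  0.0301] 0.0248
plate -0.12 551 [-0.0283  0.0302] 0.0248
plate -0.1 530 [-0.0284  0.0301] 0.0253
plate -0.08 522 [-0.0283  0.03  ] 0.0246
plate -0.06 133 [-0.0291  0.0304] 0.0243
plate bare end x [-0.18981995]
[-0.37  0.5   0.48  2.   -0.34  0.72  0.43]
```

View pics/w8.png

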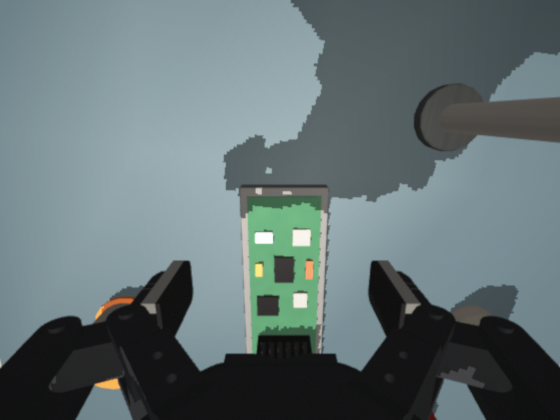

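Request:
send_rows:
  motion:
    - [8.5, 1, 0.28, 0, 0]
    - [8.5, 3, 0.28, 0, 0]
    - [8.5, 5, 0.28, 0, 0]
    - [8.5, 6.4, 0.28, 0, 0]
    - [8.5, 7.2, 0.28, 0, 0]
    - [8.5, 7.6, 0.28, 0, 0]
    - [8.5, 7.9, 0.28, 0, 0]
    - [8.5, 7.9, 0.28, 0, 0]
    - [8.5, 7.9, 0.28, 0, 0]

```text
t: 15.73
tool_pos: [0.5359, -0.0387, -0.0226]
eef_rot: [1.121, 1.259, -1.115]
contact_force: [0.5, 1.1, 0.5]
gripper_width: 0.0852
```

Request:
send_rows:
  motion:
    - [7.5, 0, 0, 0, 0]
    - [6.8, 0, 0, 0, 0]
    - [6.3, 0, 0, 0, 0]
    - [5.6, 0, 0, 0, 0]
    - [5.6, 0, 0, 0, 0]
    - [5.6, 0, 0, 0, 0]
    - [5.6, 0, 0, 0, 0]
  grip_force: 20

```text
t: 16.32
tool_pos: [0.536, -0.0385, -0.0225]
eef_rot: [1.122, 1.259, -1.115]
contact_force: [-0.7, 0.3, 2.9]
gripper_width: 0.0595
```

Request:
send_rows:
  motion:
    - [5.6, -0.05, 0, 0.2, 0]
    - [5.6, -0.05, -0.05, 0.7, -0.2]
    - [5.6, -0.05, -0.1, 1.3, -0.2]
    - [5.6, -0.05, -0.15, 2, -0.2]
    - [5.6, -0.05, -0.15, 2.7, -0.2]
    - [5.6, -0.05, -0.15, 3.4, -0.2]
    - [5.6, -0.05, -0.15, 4, -0.2]
    - [5.6, -0.05, -0.15, 4.4, -0.2]
    - [5.6, -0.05, -0.15, 4.5, -0.2]
    - [5.6, -0.05, -0.15, 4.5, -0.2]

```text
t: 17.15
tool_pos: [0.5401, -0.0848, -0.022]
eef_rot: [1.119, 1.259, -1.114]
contact_force: [0.6, -2.4, -0.7]
gripper_width: 0.0592
```

```bash
python3 -c "
from st import *
S=look('w9.png'); print(get_obs()['contact_force'].round(1))"
```

```text
17.15 [ 0.5401 -0.0848 -0.022 ] yaw 7.1 tcp stage -0.1152 0.0007
plate -0.14 2000 [-0.0281  0.0303] 0.0241
plate -0.12 1938 [-0.0418  0.0435] 0.0248
plate -0.1 1356 [-0.0287  0.0296] 0.0248
plate -0.08 752 [-0.0293  0.0296] 0.0249
plate bare end x [-0.14367035]
[ 0.8 -2.  -1. ]
```

Request:
send_rows:
  motion:
    - [5.6, 0, 0, 0.3, 0]
    - [5.6, 0, 0, 0.9, 0]
    - [5.6, 0, 0, 1.5, 0]
    - [5.6, 0, 0, 2.1, 0]
    - [5.6, 0, 0, 2.7, 0]
    - [5.6, 0, 0, 3.3, 0]
    - [5.6, 0, 0, 3.9, 0]
    - [5.6, 0, 0, 4.5, 0]
    - [5.6, 0, 0, 5, 0]
    - [5.6, 0, 0, 5.3, 0]
    - [5.6, 0, 0, 5.5, 0]
    - [5.6, 0, 0, 5.5, 0]

```text
t: 18.2
tool_pos: [0.5469, -0.1402, -0.0218]
eef_rot: [1.119, 1.258, -1.115]
contact_force: [0.3, -1.8, -0.8]
gripper_width: 0.0594
```

```bash
python3 -c "
from st import *
S=look('w10.png'); print(get_obs()['contact_force'].round(1))"
```

```text
18.2 [ 0.5469 -0.1402 -0.0218] yaw 7.05 tcp stage -0.0593 0.0004
plate -0.08 1886 [-0.0283  0.0299] 0.0247
plate -0.06 1722 [-0.0294  0.0303] 0.0249
plate -0.04 1429 [-0.0292  0.0292] 0.0249
plate -0.02 112 [-0.0303  0.0296] 0.0241
plate bare end x [-0.08792027]
[ 0.  -1.3 -1.5]
```

Bare end at −88 mm, so about 8 mm is left. Creeping in now.

Request:
send_rows:
  motion:
    - [5.6, 0, 0, 0.1, 0]
    - [5.6, 0, 0, 0.2, 0]
    - [5.6, 0, 0, 0.3, 0]
    - [5.6, 0, 0, 0.4, 0]
    - [5.6, 0, 0, 0.5, 0]
    - [5.6, 0, 0, 0.55, 0]
    - [5.6, 0, 0, 0.6, 0]
    - [5.6, 0, 0, 0.65, 0]
    - [5.6, 0, 0, 0.65, 0]

```text
t: 19.0
tool_pos: [0.5477, -0.1466, -0.0218]
eef_rot: [1.119, 1.258, -1.114]
contact_force: [-0.2, 0.7, -2.6]
gripper_width: 0.0598
```

Request:
send_rows:
  motion:
    - [5.6, 0, 0, 0.05, 0]
    - [5.6, 0, 0, 0.1, 0]
    - [5.6, 0, 0, 0.15, 0]
    - [5.6, 0, 0, 0.2, 0]
    - [5.6, 0, 0, 0.2, 0]

```text
t: 19.42
tool_pos: [0.5477, -0.1475, -0.0219]
eef_rot: [1.119, 1.259, -1.114]
contact_force: [-1.8, 5.4, 0.5]
gripper_width: 0.0595
```

Request:
send_rows:
  motion:
    - [5.6, 0, 0, 0.1, 0]
    - [5.6, 0, 0, 0.2, 0]
    - [5.6, 0, 0, 0.25, 0]
    - [5.6, 0, 0, 0.25, 0]

```text
t: 19.75
tool_pos: [0.5476, -0.1475, -0.022]
eef_rot: [1.12, 1.263, -1.112]
contact_force: [-2.2, 10.6, 3.7]
gripper_width: 0.0597
```

```bash
python3 -c "
from st import *
S=look('w11.png'); print(get_obs()['contact_force'].round(1))"
```

```text
19.75 [ 0.5476 -0.1475 -0.022 ] yaw 7.18 tcp stage -0.052 0.0002
plate -0.08 1432 [-0.0284  0.0297] 0.0238
plate -0.06 2286 [-0.042   0.0427] 0.0248
plate -0.04 1349 [-0.0294  0.0301] 0.025
plate -0.02 1233 [-0.0293  0.0289] 0.0252
plate bare end x [-0.08046978]
[-3.  10.   3.8]
```

Firm against the stop (no travel at 10 N, bare end at −80.5 mm). Release and withdraw upwards.

Request:
send_rows:
  motion:
    - [5.6, 0, 0, 0, 0]
    - [6.3, 0, 0, 0, 0]
    - [7, 0, 0, 0, 0]
    - [8.5, 0, 0, 0, 0]
    - [8.5, 0, 0, 0, 0]
    - [8.5, 0, 0, 0, 0]
    - [8.5, -1, 0, 0, 0]
    - [8.5, -3, 0, 0, 0]
    - [8.5, -6, 0, 0, 0]
    - [8.5, -9, 0, 0, 0]
    - [8.5, -12, 0, 0, 0]
    - [8.5, -14, 0, 0, 0]

```text
t: 20.8
tool_pos: [0.5476, -0.1484, 0.1216]
eef_rot: [1.121, 1.26, -1.111]
contact_force: [0.2, -1.0, 0.0]
gripper_width: 0.0848
```

Request:
send_rows:
  motion:
    - [8.5, -1, 0, -1, 0]
    - [8.5, -2, 0, -3, 0]
    - [8.5, -2, 0, -5, 0]
    - [8.5, -2, 0, -6, 0]
    - [8.5, -2, 0, -6, 0]
    - [8.5, -2, 0, -6, 0]
    - [8.5, -2, 0, -6, 0]
    - [8.5, -2, 0, -6, 0]

```text
t: 21.47
tool_pos: [0.5398, -0.0904, 0.1414]
eef_rot: [1.122, 1.259, -1.113]
contact_force: [-0.6, -0.1, -0.5]
gripper_width: 0.0849
```

```bash
python3 -c "
from st import *
S=look('w12.png'); o=get_obs(); print(o['contact_force'].round(1),abs(o['joint_vel']).max())"
```

```text
21.4667 [ 0.5398 -0.0904  0.1414] yaw 7.04 tcp stage -0.1096 -0.0004
plate -0.08 280 [-0.0283  0.0297] 0.0239
plate -0.06 310 [-0.0288  0.0297] 0.0246
plate -0.04 280 [-0.0296  0.0293] 0.0249
plate -0.02 295 [-0.0291  0.0297] 0.0251
plate bare end x [-0.08103364]
[ 0.2  0.  -0.4] 0.004523010665981196
```

View pics/w12.png

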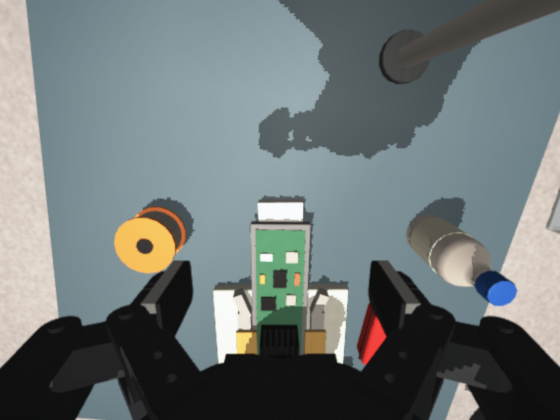

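The carrier lies straight between the guides, with its bare end at (280,225) over the tongue end. Spool, bottle and case are undisturbed and the gripper is clear.

```bash
python3 -c "
from h import *
print(job_done())"
```

```text
the job is handed in; nothing more can be done
None
```

The carrier is home on the inspection stage and released, and I handed the job in at about 21.5 s. No verdict was reported.

- **Route:** I pulled the carrier out from under the lip by its heat sink, lifted it clear and turned it. I set it down and let go of it on the stage's tongue, short of the guides and ring light. Then I took it by its bare end and slid it in, heat sink first, to the stop.
- **Seating:** The stop held at about 10 N with no further travel. After release the bare end measured −81 mm on the stage, so the heat-sink end is about 1 mm from the stop. The carrier is within 1 mm of the centre line.
- **Clearance:** The wrist force was about zero and the arm at rest. The spool, bottle and lens case look undisturbed in the last picture. The jar and meter were not in it, but nothing went near them after the first lift.

**What went wrong or disagreed:**
- My first grasp closed on top of the heat sink with about 8 N, because the fingertips sit roughly 30 mm behind the TCP. I backed off, re-measured and regripped lower; the carrier had not moved.
- The last height readings along the plate differ by 1.2 mm over 60 mm (about 0.02 rad). That is within the limit and may be camera noise.

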